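# Draw the stake-holder locking pin and park it in the keeper notch

## Task

Free the metalworking stake for changing: draw the tab-headed locking pin right out of its slanting bore in the stake holder and park it in the side notch of the keeper bracket's strip, hanging upright well inside the notch with its collar flat on the strip, and let go. The notch can be anywhere near the middle of the strip, so look or feel for it; leave the hammer, pliers and copper dish where they are.

Things in the scene. Friction and masses are not known exactly. Their poses are not given: they have to be found in the camera images.
- pin_grip (a point): Middle of the steel locking pin's head: a flat tab 36 mm wide (x), 14 mm thick (y, the way to pinch it) and 50 mm tall, reaching 8 to 58 mm above the underside of the collar below it; this point is 36 mm above that underside. z runs along the pin from shank to head. Loose, about 0.32 kg. Clearance in its bore is 1 mm all round.
- pin_collar (a point): Middle of the underside of the pin's round collar (34 mm in diameter, 8 mm thick), same axes as the pin. This face rests on the boss at the start and on the strip when parked.
- pin_tip (a point): Free end of the pin's round shank (15 mm in diameter, 70 mm long), 70 mm below the collar's underside, same axes.
- pin: The whole pin; its origin is the middle of the collar's underside, z towards the head. At the start it leans 30 degrees from vertical in the bore.
- holder: Dark steel stake holder fixed to the bench; nothing on it moves but the pin. Origin on the bench under the bore's mouth, z up. Base plate 14 mm thick, x -45 to 175 mm, y +-55 mm. Behind the boss stands a column, x 62 to 138 mm, y +-38 mm, up to z 174 mm, then the stake's post (36 mm square) up to the horn.
- bore_mouth (a point): Mouth of the bore, 120 mm above the bench (axes of the holder). The bore, 17 mm wide and 60 mm long, runs through a square boss 52 by 52 mm; it lies in the holder's x-z plane and leans 30 degrees from vertical, upper end towards -x: the pin draws out along (-0.5, 0, 0.866) in the holder's frame.
- horn_end (a point): Front end, on its axis, of the stake's round steel horn, 278 mm above the bench. The horn is 32 mm thick here (underside z 262 mm), thickening to 42 mm, and lies along the holder's x over the bore from x -24 to 120 mm. It leaves no room for a gripper straight above the pin: come in along the pin's slant.
- keeper: Dark steel keeper bracket fixed to the bench, carrying the notched strip. Origin on the bench under the strip's front edge at the middle of the bracket; x points from the open front edge back over the strip, y along the edge, z up. Under the strip the space is free for x below 44 mm; behind that lies a rail 190 mm long in y, z 108 to 120 mm.
- strip_edge (a point): Top of the strip's front edge at the bracket's middle, z 130 mm; keeper's axes. Fixed steel strip 10 mm thick, x 0 to 70 mm, 130 mm long. One notch open to the front edge in the strip's middle: 20 mm wide, back wall x 36 mm, mouth flared to 36 mm over the first 10 mm. The strip is clamped off-centre: the notch centre is anywhere from y -30 to 30 mm of here, not reported.
- hammer: Bystander: hammer lying on the bench, 260 mm long, about 40 mm high at most; leave it.
- pliers: Bystander: pliers with red handles lying on the bench, 170 mm long, 17 mm high; leave them.
- dish: Bystander: small copper dish 100 mm wide, 30 mm high; leave it.

How it is judged:
On the way:
1. the pin is drawn right out of the bore: its tip is higher than the bore's mouth (z of pin_tip in the frame of holder above 0.124 m), for 0.1 s.
At the end, for the whole second after the job is handed in: The pin hangs in the strip's notch, released and at rest: collar's underside on the strip's top within 3.5 mm, pin axis 17 to 36 mm behind the front edge and within 45 mm of the bracket's middle, within 0.12 rad of upright (z of pin_collar in the frame of keeper between 0.1265 and 0.1335 m and x of pin_collar in the frame of keeper between 0.017 and 0.036 m and y of pin_collar in the frame of keeper between -0.045 and 0.045 m and angle between pin_collar's own z axis and vertical below 0.12 rad and linear speed of pin below 0.02 m/s); the robot touches nothing.
It fails at once if hammer shifted more than 30 mm (distance of hammer from where it was at the start of the episode above 0.03 m).
It fails at once if pliers shifted more than 30 mm (distance of pliers from where it was at the start of the episode above 0.03 m).
It fails at once if dish shifted more than 30 mm (distance of dish from where it was at the start of the episode above 0.03 m).
It also fails if it takes over 62 s, if anything falls off the work surface, if the arm or the gripper's body presses on something with over 40 N, if the wrist force passes 120 N, or if a joint passes its speed limit or range.

## Robot

A 6-joint arm with a two-finger parallel gripper is mounted at the origin on the work surface. World frame = base frame: x ahead of the robot, y to its left, z up, the work surface at z = 0. Lengths are in m, angles in rad, forces in N, time in s.
With the tool pointing down it reaches from about 0.225 to 0.875 m from the base axis. Payload 3.4 kg.
Tool frame: the origin (TCP) lies on the centre line of the jaws, within the pads' length; the fingertips stand 17 mm ahead of it and the grasp point (between the pads) lies 2 mm behind it (nose_length is the distance from the TCP to the fingertips, in m); z points along the fingers, y is the line along which they close (so a half turn about z gives the same grasp; the last joint's range is limited). The gripper opens to 85 mm and grips with 20 to 120 N. Pads are 22 mm wide; open, the fingers measure 114 mm over their backs; the gripper's body (76 mm by 85 mm) begins 54 mm behind the grasp point. The pads swing forward as they close: fully open they stand 13 mm farther back than shut.
Start: joints at [1.195, 0.276, 1.505, -0, 1.361, -0.121], TCP at [0.145, 0.556, 0.248] pointing down, gripper open.
Joint ranges: [-2.89, 2.89], [-0.75, 2.08], [0.22, 2.7], [-1.18, 4.32], [0.11, 2.71], [-2.7, 2.7]. Speed limits (rad/s): [2.57, 2.57, 3.14, 3.14, 3.14, 3.14].

## Interface

Orientations are given as a unit quaternion [w, x, y, z].
In Python, from rig import get_state, get_image, sign_off, find_in, place_of, nose_length gives the robot as it stands.
- The arm moves only by the tool apply_moves, never from a script. Its argument "deltas" is one flat list of numbers, 5 for each row, row after row: the finger opening in mm, from 0 to 85.4, then the shift along the tool's x, y, z in mm, then the turn about the tool's z in degrees. A call has 1 to 12 rows; each row is the pose to reach, as a shift and turn from the pose commanded when the call began, along the tool's axes at that moment; what a row does not reach only later rows make up. A row lasts 1/12 s, in which the tool goes at most 41.7 mm and 7.16 degrees, less where a joint would pass 70% of its speed; a pose out of reach is approached as far as the arm can. A call with a gripper value outside its range is refused whole. The fingers move at their own pace and stop on an object; "squeeze" is the grip in N (left out, the last holds). Time passes only in rows, so rows that repeat a pose let the fingers close. It gives the time, the measured TCP pose, the force, the opening and the grip force at its end, in the units of the state.
- get_state(): the state, without advancing time (a new reading comes with each control period).
- get_image(name): name is "scene" or "top" or "wrist"; returns a dict with "frame" (384x512x3 uint8, red, green, blue), "K" (3x3 intrinsics, pixels), "position" and "orientation" of the camera in the world. Camera axes: x right, y down, z forward; pixel columns grow to the right and rows downward; lengths in m; the calibration is good to about 2 mm. A picture is of the moment at which its call begins. There is no depth.
- sign_off(): hands the job in; it is judged then, once.
Trained networks look in a picture, given as the dict that the camera call returned (one of the last four; its "shot" number tells which), for a name from the list of things; names that differ only in an ending like _2 or _b are one class to them, and where a whole thing is asked for, a point or a joint stands for the part that bears it (a point fixed in the world has none). Each returns a list of dicts, best first, with "score" (0 to 1); they miss things now and then, are a little off and sometimes report something else, mostly with a low value. They report only what shows in the picture. A call takes as long as a camera call.
- find_in(query, picture): "point" ([column, row] in pixels, amid what is visible of it).
- place_of(query, picture): "point" ([column, row] in pixels: a listed point, or the origin of a listed thing).
The state is a dict: "clock": time; "qpos": joint angles; "qd": joint speeds; "effort": joint torques, N m; "position": TCP position; "ee_rot": TCP orientation; "contact_force": force on the tool from outside, world axes, zero at the start; "moment": the same for the moment, N m; "width": finger opening in m; "gripper_force": force on a finger pad.
Only numpy, scipy, OpenCV 4.12 (cv2) and the standard library are available. Lean on these libraries where they do the work, as an engineer would, in place of code of your own. Each camera call takes 0.05 s, during which the arm holds its last target. There are 200 camera calls.

## Working session

There is one attempt and no reset: what is moved stays moved. The work goes in short steps, Python scripts to look and compute and a tool call to move; the robot and the scene stay as the last step left them, time stands still between calls to the robot, and variables do not carry over. Pictures are saved under pics/ and viewed, at most 10 in all, crops included, and the job is handed in when it is done.

Besides the shell and the picture viewer there is one more tool, called by a JSON object that holds its "method" and its "body". apply_moves: Moves the arm, as the interface text tells. Its arguments: {"type":"object","properties":{"deltas":{"type":"array"},"squeeze":{"type":"number"}},"required":["deltas"]}

```bash
ls; mkdir -p pics; cat > h.py <<'E'
import numpy as np, cv2
from rig import *
from scipy.spatial.transform import Rotation as R
def rot(q): return R.from_quat([q[1],q[2],q[3],q[0]])
def ray(im,p):
    d=np.linalg.inv(im["K"])@np.array([p[0],p[1],1.]); d=rot(im["orientation"]).apply(d); return np.array(im["position"]),d/np.linalg.norm(d)
def atz(im,p,z):
    o,d=ray(im,p); return o+d*(z-o[2])/d[2]
def tri(obs):
    A=np.zeros((3,3));b=np.zeros(3);Ps=[]
    for im,p in obs:
        o,d=ray(im,p);P=np.eye(3)-np.outer(d,d);A+=P;b+=P@o;Ps.append((P,o))
    x=np.linalg.solve(A,b); return x,[round(float(np.linalg.norm(P@(x-o)))*1000,1) for P,o in Ps]
def proj(im,X):
    c=rot(im["orientation"]).inv().apply(np.array(X)-im["position"]); u=im["K"]@c; return u[:2]/u[2]
E
python3 - <<'E'
from h import *
np.set_printoptions(precision=3,suppress=True)
ims={n:get_image(n) for n in("scene","top","wrist")}
for n,i in ims.items(): cv2.imwrite(f"pics/{n}0.png",i["frame"][:,:,::-1]); print(n,i["position"],rot(i["orientation"]).as_matrix()[:,2])
for q in["pin_grip","pin_collar","pin_tip","bore_mouth","horn_end","strip_edge","holder","keeper","hammer","pliers","dish"]:
    obs=[]
    for n,i in ims.items():
        r=place_of(q,i)
        if r: print(q,n,np.round(r[0]["point"]),round(r[0]["score"],2)); 
        if r and r[0]["score"]>.4: obs.append((i,r[0]["point"]))
    if len(obs)>1: print("   ",*tri(obs))
s=get_state();print(s["position"],s["ee_rot"],nose_length)
cv2.imwrite("pics/a.png",cv2.resize(np.hstack([ims["scene"]["frame"],ims["top"]["frame"]])[:,:,::-1],(800,300)))
E
```

```text
pics
scene [1.197 0.65  1.028] [-0.554 -0.499 -0.666]
top [0.297 0.018 1.282] [ 0.186 -0.003 -0.983]
wrist [0.07  0.577 0.375] [ 0.295 -0.078 -0.952]
pin_grip scene [276. 244.] 0.54
pin_grip top [202. 166.] 0.65
    [0.581 0.166 0.151] [2.1, 2.1]
pin_collar scene [275. 260.] 0.58
pin_collar top [201. 163.] 0.51
    [0.598 0.177 0.112] [2.4, 2.4]
pin_tip scene [273. 258.] 0.44
bore_mouth scene [274. 255.] 0.7
bore_mouth top [202. 163.] 0.63
    [0.597 0.172 0.126] [1.9, 1.9]
horn_end scene [280. 206.] 0.82
horn_end top [194. 158.] 0.77
    [0.572 0.169 0.283] [1.4, 1.4]
strip_edge top [311. 159.] 0.95
holder scene [274. 287.] 0.89
holder top [206. 171.] 0.91
    [ 0.6    0.176 -0.004] [5.8, 5.8]
keeper top [302. 175.] 0.77
hammer scene [362. 310.] 0.7
hammer top [135. 200.] 0.74
    [ 0.497  0.406 -0.   ] [2.5, 2.5]
pliers scene [202. 165.] 0.5
pliers top [361. 243.] 0.72
    [ 0.365 -0.359  0.003] [4.6, 4.6]
dish scene [263. 219.] 0.57
dish top [257. 221.] 0.98
    [ 0.43  -0.007  0.012] [0.3, 0.3]
[0.145 0.556 0.248] [0.    0.127 0.992 0.   ] 0.017
```

View pics/scene0.png

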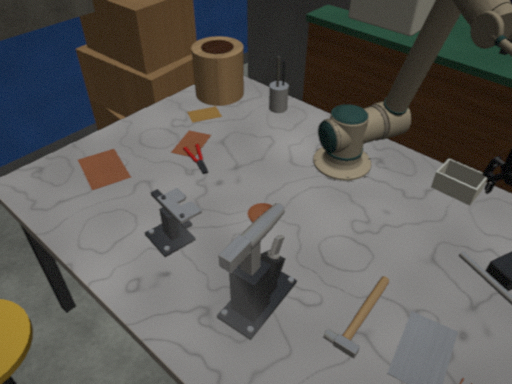

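View pics/top0.png

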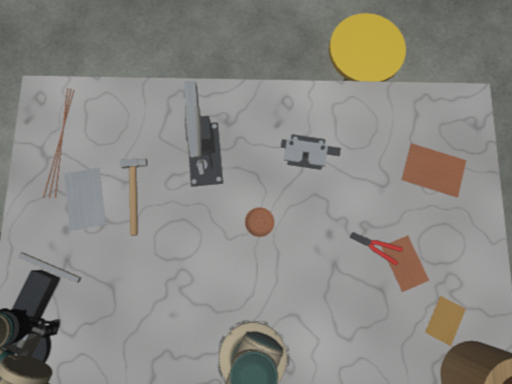

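The scene view shows the holder's pin head at about (277,247), below the horn end at (280,206). The keeper is at (180,210), partly hiding its own front edge. In the top view the horn runs from (192,85) to (194,158), and the strip's notch opens towards the robot near (305,157). Next I'll enlarge the top view to get the yaws and the notch position.

```bash
python3 - <<'E'
import cv2
f=cv2.imread("pics/top0.png")[75:195,180:345]
cv2.imwrite("pics/crop1.png",cv2.resize(f,(792,576),interpolation=cv2.INTER_CUBIC))
E
```

```text
(no output)
```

View pics/crop1.png

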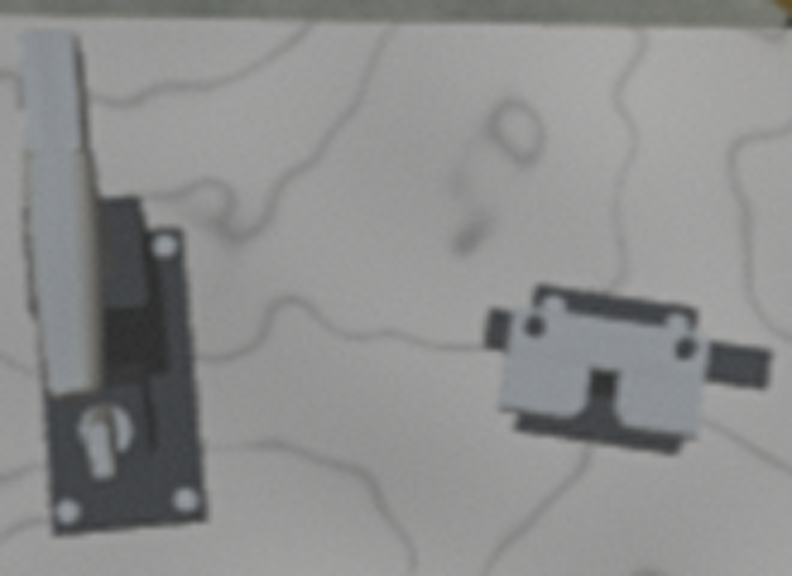

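The crop shows the holder plate's corners at (55,533), (207,520) and (183,230), and the pin's tab lies from (105,415) to (103,475). The strip's front corners are at (500,410) and (694,438). The notch is centred near (604,395), with its back wall near row 370.

```bash
python3 - <<'E'
from h import *
np.set_printoptions(precision=3,suppress=True)
im=get_image("top")
c=lambda u,v:(u/4.8+180-.4,v/4.8+75-.4)
fl,fr,br=[atz(im,c(*p),.014) for p in((55,533),(207,520),(183,230))]
print("plate",fl,fr,br,np.linalg.norm(fl-fr),np.linalg.norm(br-fr))
a=br-fr;b=fl-fr;print("yaw",np.degrees(np.arctan2(a[1],a[0])),np.degrees(np.arctan2(-b[0],b[1])))
yaw=np.arctan2(a[1],a[0]); 
for y in(yaw,np.arctan2(-b[0],b[1])):
  ex=np.array([np.cos(y),np.sin(y),0]);print("bore",(fl+fr)/2+.045*ex)
sl,sr,bl=[atz(im,c(*p),.130) for p in((500,410),(694,438),(512,310))]
d=sl-sr;print("strip",sl,sr,np.linalg.norm(d),np.linalg.norm(bl-sl),"yaw",np.degrees(np.arctan2(-d[0],d[1])))
r1,r2=[atz(im,c(*p),.120) for p in((487,330),(770,370))];print("rail",np.linalg.norm(r1-r2),(r1+r2)/2,np.degrees(np.arctan2(-(r1-r2)[0],(r1-r2)[1])))
nb=atz(im,c(603,370),.130);n0=atz(im,c(607,419),.130);print("notch back",nb,"mouth",n0)
print("horn",atz(im,c(73,393),.278))
E
```

```text
plate [0.546 0.218 0.014] [0.558 0.111 0.014] [0.774 0.135 0.014] 0.1078209194175555 0.21740899102966066
yaw 6.354024910683451 6.004748960447553
bore [0.597 0.169 0.014]
bore [0.597 0.169 0.014]
strip [ 0.611 -0.087  0.13 ] [ 0.594 -0.213  0.13 ] 0.12740721081385015 0.06870373236468351 yaw -7.466858670511995
rail 0.18884460024976885 [ 0.656 -0.173  0.12 ] -7.345117821303015
notch back [ 0.639 -0.154  0.13 ] mouth [ 0.606 -0.156  0.13 ]
horn [0.576 0.17  0.278]
```

{"method": "apply_moves", "body": {"deltas": [85,0,0,-40,0,85,0,0,-80,0,85,0,0,-120,0,85,0,0,-160,0]}}

```text
clock: 2.18
position: [0.1448, 0.556, 0.4101]
ee_rot: [-0.0, 0.127, 0.992, -0.0]
contact_force: [0.5, 1.7, -0.0]
width: 0.0851
gripper_force: 0.0
```

{"method": "apply_moves", "body": {"deltas": [85,-752,-289,0,-20.8,85,-752,-289,0,-20.8,85,-752,-289,0,-20.8,85,-752,-289,0,-20.8,85,-752,-289,0,-20.8,85,-752,-289,0,-20.8,85,-752,-289,0,-20.8,85,-752,-289,0,-20.8,85,-752,-289,0,-20.8,85,-752,-289,0,-20.8,85,-752,-289,0,-20.8,85,-752,-289,0,-20.8]}}

```text
clock: 3.18
position: [0.5447, 0.2697, 0.4085]
ee_rot: [0.0, -0.054, 0.999, 0.0]
contact_force: [0.2, 1.2, 0.2]
width: 0.0848
gripper_force: 0.0
```

{"method": "apply_moves", "body": {"deltas": [85,0,0,0,0,85,0,0,0,0]}}

```text
clock: 3.35
position: [0.545, 0.2696, 0.4071]
ee_rot: [-0.001, -0.052, 0.999, -0.0]
contact_force: [-0.1, 0.0, -0.1]
width: 0.085
gripper_force: 0.0
```

{"method": "apply_moves", "body": {"deltas": [85,-234,-209,0,0,85,-234,-209,0,0,85,-234,-209,0,0,85,-234,-209,0,0,85,-234,-209,0,0,85,-234,-209,0,0,85,-234,-209,0,0,85,-234,-209,0,0,85,-400,-209,0,0,85,-400,-209,0,0,85,-400,-209,0,0,85,-400,-209,0,0]}}

```text
clock: 4.35
position: [0.8712, 0.0981, 0.3644]
ee_rot: [0.014, -0.055, 0.998, 0.001]
contact_force: [-0.5, -0.1, -0.2]
width: 0.0853
gripper_force: 0.0
```

```bash
python3 -c "
from h import *
s=get_state();print(s['qpos'],rot(s['ee_rot']).as_matrix().round(3),s['position'])"
```

```text
[ 0.03166149  0.83641946  0.22394416  0.00349087  2.05369211 -1.64735666] [[-0.994 -0.11   0.027]
 [-0.11   0.994  0.004]
 [-0.028  0.001 -1.   ]] [0.87122433 0.09810318 0.36444038]
```

{"method": "apply_moves", "body": {"deltas": [85,0,66,0,0,85,0,66,0,0,85,-200,66,0,0,85,-200,66,0,0,85,-200,66,0,0,85,-200,66,0,0]}}

```text
clock: 4.85
position: [0.9054, 0.1598, 0.318]
ee_rot: [0.033, -0.054, 0.998, 0.003]
contact_force: [-0.8, 0.0, -0.9]
width: 0.085
gripper_force: 0.0
```

```bash
python3 -c "
from h import *
s=get_state();print(s['qpos'],rot(s['ee_rot']).as_matrix().round(3),s['position'])"
```

```text
[ 0.09822519  0.8908379   0.22203986  0.00266964  1.96344067 -1.57917449] [[-0.992 -0.108  0.065]
 [-0.107  0.994  0.009]
 [-0.065  0.002 -0.998]] [0.90542915 0.15982048 0.31795517]
```

{"method": "apply_moves", "body": {"deltas": [85,-400,0,-250,0,85,-400,0,-250,0,85,-400,0,-250,0,85,-400,0,-250,0,85,-400,0,-250,0,85,-400,0,-250,0,85,-400,0,-250,0,85,-400,0,-250,0,85,-400,0,-250,0,85,-400,0,-250,0]}}

```text
clock: 5.68
position: [0.906, 0.1467, 0.3427]
ee_rot: [0.051, -0.054, 0.997, 0.005]
contact_force: [-0.3, 0.2, -0.1]
width: 0.085
gripper_force: 0.0
```

```bash
python3 -c "
from h import *
s=get_state();print(s['qpos'],rot(s['ee_rot']).as_matrix().round(3),s['position'])"
```

```text
[ 0.08216904  0.86456932  0.2211834   0.00749935  1.95421416 -1.59386919] [[-0.989 -0.108  0.101]
 [-0.107  0.994  0.015]
 [-0.102  0.004 -0.995]] [0.90604333 0.14667663 0.34265943]
```

{"method": "apply_moves", "body": {"deltas": [85,-800,10,0,0,85,-800,10,0,0,85,-800,10,0,0,85,-800,10,0,0,85,-800,10,0,0,85,-800,10,0,0,85,-800,10,0,0,85,-800,10,0,0,85,-800,10,0,0,85,-800,10,0,0,85,-800,10,0,0,85,-800,10,0,0]}}

```text
clock: 6.68
position: [0.9849, 0.1465, 0.2236]
ee_rot: [0.07, -0.054, 0.996, 0.007]
contact_force: [-0.4, -0.7, -0.1]
width: 0.0849
gripper_force: 0.0
```

```bash
cat > st.py <<'E'
from h import *
s=get_state();print(np.round(s['qpos'],3),rot(s['ee_rot']).as_matrix().round(3),s['position'],s['clock'])
E
python3 st.py
```

```text
[ 0.074  0.997  0.221  0.011  1.784 -1.602] [[-0.984 -0.108  0.138]
 [-0.107  0.994  0.021]
 [-0.139  0.006 -0.99 ]] [0.98489137 0.14648154 0.22364595] 6.6833
```

{"method": "apply_moves", "body": {"deltas": [85,-800,15,-100,0,85,-800,15,-100,0,85,-800,15,-100,0,85,-800,15,-100,0,85,-800,15,-100,0,85,-800,15,-100,0,85,-800,15,-100,0,85,-800,15,-100,0,85,-800,15,-100,0,85,-800,15,-100,0,85,-800,15,-100,0,85,-800,15,-100,0]}}

```text
clock: 7.68
position: [1.0175, 0.1449, 0.182]
ee_rot: [0.089, -0.054, 0.995, 0.008]
contact_force: [0.0, -0.1, 0.2]
width: 0.0851
gripper_force: 0.0
```

```bash
python3 st.py
```

```text
[ 0.069  1.042  0.221  0.014  1.7   -1.607] [[-0.978 -0.109  0.176]
 [-0.106  0.994  0.026]
 [-0.178  0.007 -0.984]] [1.01751396 0.14492328 0.18196833] 7.6833
```

{"method": "apply_moves", "body": {"deltas": [85,-800,15,-250,0,85,-800,15,-250,0]}}

```text
clock: 7.85
position: [1.0271, 0.1452, 0.1939]
ee_rot: [0.108, -0.054, 0.993, 0.01]
contact_force: [-0.7, -0.0, 0.8]
width: 0.0849
gripper_force: 0.0
```

{"method": "apply_moves", "body": {"deltas": [85,-800,15,-250,0,85,-800,15,-250,0]}}

```text
clock: 8.02
position: [1.0352, 0.1453, 0.2101]
ee_rot: [0.128, -0.054, 0.99, 0.012]
contact_force: [0.5, -0.2, -0.1]
width: 0.0849
gripper_force: 0.0
```

{"method": "apply_moves", "body": {"deltas": [85,-800,15,-250,0,85,-800,15,-250,0,85,-800,15,-250,0,85,-800,15,-250,0]}}

```text
clock: 8.35
position: [1.0381, 0.144, 0.2343]
ee_rot: [0.145, -0.053, 0.988, 0.013]
contact_force: [-0.0, -0.2, 0.4]
width: 0.0851
gripper_force: 0.0
```

```bash
python3 st.py
```

```text
[ 0.064  0.997  0.221  0.023  1.631 -1.61 ] [[-0.952 -0.109  0.286]
 [-0.102  0.994  0.042]
 [-0.289  0.01  -0.957]] [1.03812483 0.14395819 0.23429866] 8.35
```

{"method": "apply_moves", "body": {"deltas": [85,-800,15,-150,0,85,-800,15,-150,0]}}

```text
clock: 8.52
position: [1.0487, 0.1446, 0.243]
ee_rot: [0.164, -0.053, 0.985, 0.015]
contact_force: [-0.3, -0.5, -0.2]
width: 0.0847
gripper_force: 0.0
```

{"method": "apply_moves", "body": {"deltas": [85,-800,15,-150,0,85,-800,15,-150,0]}}

```text
clock: 8.68
position: [1.0576, 0.145, 0.2533]
ee_rot: [0.182, -0.053, 0.982, 0.016]
contact_force: [-0.6, -0.1, 0.2]
width: 0.0849
gripper_force: 0.0
```

{"method": "apply_moves", "body": {"deltas": [85,-800,15,-150,0,85,-800,15,-150,0]}}

```text
clock: 8.85
position: [1.0659, 0.1454, 0.2671]
ee_rot: [0.201, -0.053, 0.978, 0.018]
contact_force: [-0.8, 0.1, 0.5]
width: 0.085
gripper_force: 0.0
```

{"method": "apply_moves", "body": {"deltas": [85,-800,15,-150,0,85,-800,15,-150,0]}}

```text
clock: 9.02
position: [1.0729, 0.1457, 0.2832]
ee_rot: [0.219, -0.053, 0.974, 0.019]
contact_force: [0.4, -0.1, 0.9]
width: 0.0849
gripper_force: 0.0
```

{"method": "apply_moves", "body": {"deltas": [85,-800,15,-150,0]}}

```text
clock: 9.1
position: [1.0785, 0.1461, 0.2929]
ee_rot: [0.233, -0.052, 0.971, 0.02]
contact_force: [0.3, -0.3, -0.5]
width: 0.0851
gripper_force: 0.0
```

```bash
python3 st.py
```

```text
[ 0.059  0.959  0.222  0.037  1.491 -1.614] [[-0.886 -0.111  0.449]
 [-0.092  0.994  0.064]
 [-0.454  0.015 -0.891]] [1.07849268 0.14608744 0.29290017] 9.1
```

{"method": "apply_moves", "body": {"deltas": [85,-800,15,-50,0,85,-800,15,-50,0]}}

```text
clock: 9.27
position: [1.0883, 0.1468, 0.3057]
ee_rot: [0.253, -0.052, 0.966, 0.022]
contact_force: [-0.5, 0.5, 0.8]
width: 0.0852
gripper_force: 0.0
```

{"method": "apply_moves", "body": {"deltas": [85,-800,15,-50,0,85,-800,15,-50,0]}}

```text
clock: 9.43
position: [1.0959, 0.1472, 0.3169]
ee_rot: [0.269, -0.052, 0.961, 0.023]
contact_force: [0.2, -0.3, 1.0]
width: 0.0849
gripper_force: 0.0
```

```bash
cat >> st.py <<'E'
import sys
y=np.radians(6.2);ex=np.array([np.cos(y),np.sin(y),0]);ey=np.array([-np.sin(y),np.cos(y),0]);ez=np.array([0,0,1.])
bore=np.array([.597,.169,.120]);pz=-.5*ex+.866*ez
Rm=rot(s['ee_rot'])
def togo(X,n): d=Rm.inv().apply(X-np.array(s['position']))*1000; print(n,d.round(1))
print("tilt",np.degrees(np.arccos(-Rm.as_matrix()[2,2])),"turn err", np.degrees(np.arctan2(*Rm.inv().apply(ey)[:2])))
grip=bore+.036*pz
# grasp point is 2mm behind TCP: TCP = grasp + 2mm along tool z
tz=Rm.as_matrix()[:,2]
for back in(0,.12): togo(grip+.002*tz-back*tz,f"grip back{back}")
togo(np.array([.60,.169,.46]),"above")
E
python3 st.py
```

```text
[ 0.057  0.947  0.221  0.043  1.427 -1.616] [[-0.85  -0.112  0.515]
 [-0.087  0.994  0.073]
 [-0.52   0.017 -0.854]] [1.0959162  0.14720178 0.31685598] 9.4333
tilt 31.345277994873754 turn err 0.2923990415480882
grip back0 [ 523.6   74.9 -121.3]
grip back0.12 [ 523.6   74.9 -241.3]
above [ 345.1   79.7 -376.1]
```

{"method": "apply_moves", "body": {"deltas": [85,469,83,-404,0,85,469,83,-404,0,85,469,83,-404,0,85,469,83,-404,0,85,469,83,-404,0,85,469,83,-404,0,85,469,83,-404,0,85,469,83,-404,0,85,469,83,-404,0,85,469,83,-404,0,85,469,83,-404,0,85,469,83,-404,0]}}

```text
clock: 10.43
position: [0.6178, 0.1565, 0.397]
ee_rot: [0.269, -0.052, 0.962, 0.023]
contact_force: [-1.7, -0.8, -0.2]
width: 0.085
gripper_force: 0.0
```

```bash
python3 st.py
```

```text
[ 1.390e-01  5.400e-02  1.544e+00  1.000e-03  9.980e-01 -1.540e+00] [[-0.85  -0.112  0.514]
 [-0.087  0.994  0.072]
 [-0.519  0.017 -0.855]] [0.61784389 0.15653608 0.39696046] 10.4333
tilt 31.275545765091106 turn err 0.3022814715576127
grip back0 [159.6  10.7 192.9]
grip back0.12 [159.6  10.7  72.9]
above [-18.6  15.4 -62.1]
```

{"method": "apply_moves", "body": {"deltas": [85,40,5,0,0,85,80,10,0,0,85,120,10,0,0,85,164,11,0,0,85,164,11,35,0,85,164,11,70,0,85,164,11,70,0,85,164,11,70,0]}}

```text
clock: 11.1
position: [0.5149, 0.1582, 0.2504]
ee_rot: [0.267, -0.052, 0.962, 0.023]
contact_force: [-0.2, 1.0, -0.3]
width: 0.0854
gripper_force: 0.0
```

```bash
python3 st.py|tail -4; python3 - <<'E'
from h import *
im={n:get_image(n) for n in("wrist","top","scene")}
f=im["wrist"]["frame"].copy()
for q in("pin_grip","pin_collar","horn_end","bore_mouth"):
    obs=[]
    for n in im:
        r=place_of(q,im[n])
        if r: print(q,n,np.round(r[0]["point"],1),round(r[0]["score"],2))
        if r and r[0]["score"]>.4: obs.append((im[n],r[0]["point"]))
    if len(obs)>1: print(tri(obs))
y=np.radians(6.2);ex=np.array([np.cos(y),np.sin(y),0]);b=np.array([.597,.169,.12]);pz=-.5*ex+[0,0,.866]
for m in(0,.036,.058):
  u=proj(im["wrist"],b+m*pz);print(m,u); cv2.circle(f,tuple(int(v) for v in u),3,(255,0,0),1)
cv2.imwrite("pics/w1.png",f[:,:,::-1])
E
```

```text
tilt 31.08221990443753 turn err 0.2873111697863545
grip back0 [ -4.3  -0.  120.4]
grip back0.12 [-4.3 -0.   0.4]
above [-181.6    4.7 -135.2]
pin_grip wrist [251.9 200.8] 0.78
pin_grip top [201.  165.7] 0.66
pin_grip scene [277.1 244.1] 0.8
(array([0.58144241, 0.16979101, 0.15373136]), [0.6, 1.4, 1.4])
pin_collar wrist [253.7 185.9] 0.59
pin_collar top [204.4 163.5] 0.67
pin_collar scene [274.2 261. ] 0.48
(array([0.60176996, 0.17278958, 0.11200285]), [5.8, 9.4, 7.3])
horn_end top [195.5 156.5] 0.76
horn_end scene [280.8 200.7] 0.9
(array([0.57021789, 0.16577709, 0.29636959]), [0.8, 0.8])
bore_mouth top [203.2 162.5] 0.69
bore_mouth scene [275.2 255.1] 0.73
(array([0.59602276, 0.17080731, 0.1239004 ]), [6.1, 6.1])
0 [248.15993836 182.65531893]
0.036 [248.68504526 195.61594283]
0.058 [249.0802142  205.36945381]
```

View pics/w1.png

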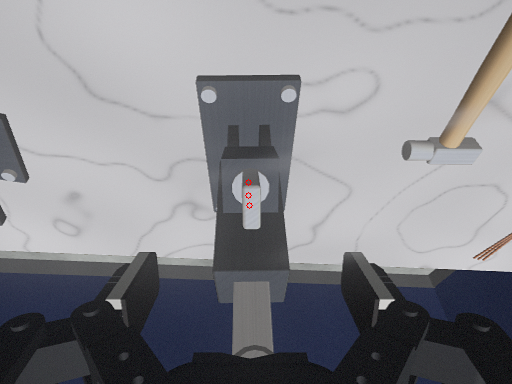

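{"method": "apply_moves", "body": {"deltas": [85,0,2,30,0,85,0,2,60,0,85,0,2,85,0,85,0,2,105,0,85,0,2,117,0,85,0,2,117,0]}}

```text
clock: 12.35
position: [0.5754, 0.1686, 0.1486]
ee_rot: [0.266, -0.052, 0.962, 0.023]
contact_force: [-0.0, -0.2, 0.5]
width: 0.0849
gripper_force: 0.0
```

{"method": "apply_moves", "body": {"deltas": [0,0,0,0,0,0,0,0,0,0,0,0,0,0,0,0,0,0,0,0,0,0,0,0,0,0,0,0,0,0,0,0,0,0,0,0,0,0,0,0], "squeeze": 70}}

```text
clock: 13.02
position: [0.5758, 0.1684, 0.1527]
ee_rot: [0.269, -0.052, 0.961, 0.023]
contact_force: [-3.9, -3.9, 5.3]
width: 0.0133
gripper_force: 68.5
```

```bash
python3 st.py|tail -4;python3 - <<'E'
from h import *
s=get_state();print(s["width"],s["gripper_force"],s["contact_force"],s["moment"])
R_=rot(s["ee_rot"]).inv();y=np.radians(6.2);print("pull dir tool",R_.apply([-.5*np.cos(y),-.5*np.sin(y),.866]))
E
```

```text
tilt 31.34258238732474 turn err 0.25836767561541113
grip back0 [-1.9 -1.7  4.9]
grip back0.12 [  -1.9   -1.7 -115.1]
above [-180.4    2.8 -250. ]
0.013304214488824156 68.53067278862 [-3.91104752 -3.93669811  5.32299799] [-0.9774846   0.10161354 -0.55119668]
pull dir tool [-0.02313905  0.01595404 -0.99958294]
```

{"method": "apply_moves", "body": {"deltas": [0,0,0,-8,0,0,0,0,-16,0,0,-0.5,0.5,-28,0,0,-1,0.5,-40,0]}}

```text
clock: 13.35
position: [0.5563, 0.1661, 0.1865]
ee_rot: [0.269, -0.052, 0.962, 0.023]
contact_force: [4.0, -2.5, -4.5]
width: 0.0135
gripper_force: 68.7
```

{"method": "apply_moves", "body": {"deltas": [0,-0.5,0,-15,0,0,-1,0.5,-30,0,0,-1,0.5,-45,0,0,-1,0.5,-60,0,0,-1,0.5,-75,0,0,-1,0.5,-90,0]}}

```text
clock: 13.85
position: [0.5083, 0.1605, 0.2626]
ee_rot: [0.266, -0.052, 0.962, 0.023]
contact_force: [0.4, -0.0, -3.6]
width: 0.013
gripper_force: 69.3
```

```bash
python3 st.py; python3 - <<'E'
from h import *
im={n:get_image(n) for n in("wrist","top","scene")}
for q in("pin_grip","pin_collar","pin_tip","horn_end"):
    obs=[]
    for n in im:
        r=place_of(q,im[n])
        if r: print(q,n,np.round(r[0]["point"],1),round(r[0]["score"],2))
        if r and r[0]["score"]>.3: obs.append((im[n],r[0]["point"]))
    if len(obs)>1: print(tri(obs))
a=im["wrist"]["frame"];b=cv2.resize(im["scene"]["frame"][160:310,190:340],(384,384))
cv2.imwrite("pics/w2.png",cv2.resize(np.hstack([a,b])[:,:,::-1],(800,343)))
E
```

```text
[ 0.193 -0.034  1.967 -0.043  0.669 -1.459] [[-0.853 -0.112  0.51 ]
 [-0.087  0.994  0.072]
 [-0.515  0.017 -0.857]] [0.50826055 0.16051847 0.26263349] 13.85
tilt 30.994678592423046 turn err 0.30302229901942873
grip back0 [ -3.6  -3.3 134.1]
grip back0.12 [-3.6 -3.3 14.1]
above [-180.6    1.5 -121.8]
pin_grip wrist [250.  276.3] 0.74
pin_grip top [195.5 179.8] 0.5
pin_grip scene [291.6 199.5] 0.76
(array([0.51641196, 0.1635827 , 0.26212235]), [1.2, 4.4, 3.3])
pin_collar wrist [248.5 238.2] 0.7
pin_collar top [198.6 177.9] 0.5
pin_collar scene [272.5 254.6] 0.7
(array([0.58476593, 0.17524702, 0.1583881 ]), [31.6, 41.5, 28.9])
pin_tip wrist [247.6 193.4] 0.59
pin_tip scene [281.5 232.7] 0.8
(array([0.55770678, 0.16620618, 0.17428398]), [0.7, 0.7])
horn_end wrist [250.  350.9] 0.9
horn_end top [197.6 160.2] 0.89
horn_end scene [280.8 208.4] 0.72
(array([0.56914818, 0.16634479, 0.27619074]), [4.9, 5.2, 4.3])
```

View pics/w2.png

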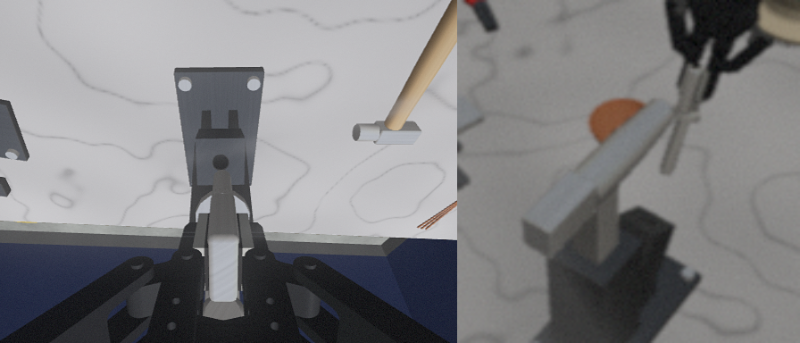

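The pin is clear of the bore: its tip is at z ≈ 0.174 m and the bore's hole shows empty at (220,162). Next I'll work the tilt back out at the inner limit.

{"method": "apply_moves", "body": {"deltas": [0,30,-2,-25,0,0,60,-4,-45,0,0,100,-8,-70,0,0,130,-9,-90,0,0,160,-11,-110,0,0,190,-11,-130,0]}}

```text
clock: 15.1
position: [0.2812, 0.1229, 0.2758]
ee_rot: [0.268, -0.051, 0.962, 0.023]
contact_force: [-0.3, -0.2, -2.8]
width: 0.0129
gripper_force: 69.4
```

```bash
python3 st.py|head -6
```

```text
[ 0.251 -0.465  2.196 -0.076  0.869 -1.393] [[-0.851 -0.111  0.514]
 [-0.086  0.994  0.072]
 [-0.519  0.017 -0.855]] [0.28116553 0.12293583 0.27580707] 15.1
tilt 31.250424711215707 turn err 0.36183822450483455
grip back0 [-192.6    8.7  264.8]
grip back0.12 [-192.6    8.7  144.8]
```

{"method": "apply_moves", "body": {"deltas": [0,68,-5,-41,0,0,130,-9,-80,0]}}

```text
clock: 15.27
position: [0.1995, 0.1082, 0.2762]
ee_rot: [0.269, -0.049, 0.962, 0.023]
contact_force: [-1.7, 2.6, -4.1]
width: 0.0135
gripper_force: 69.2
```

{"method": "apply_moves", "body": {"deltas": [0,170,-12,-102,0,0,170,-12,-102,0]}}

```text
clock: 15.43
position: [0.1618, 0.1071, 0.2719]
ee_rot: [0.258, -0.053, 0.964, 0.024]
contact_force: [0.7, 1.1, -3.8]
width: 0.0133
gripper_force: 69.3
```

{"method": "apply_moves", "body": {"deltas": [0,170,-12,-102,0,0,170,-12,-102,0]}}

```text
clock: 15.6
position: [0.1324, 0.1083, 0.2666]
ee_rot: [0.241, -0.057, 0.968, 0.024]
contact_force: [0.1, 0.9, -3.9]
width: 0.013
gripper_force: 69.3
```

{"method": "apply_moves", "body": {"deltas": [0,170,-12,-102,0,0,170,-12,-102,0]}}

```text
clock: 15.77
position: [0.104, 0.1078, 0.263]
ee_rot: [0.228, -0.059, 0.972, 0.023]
contact_force: [-1.4, 0.3, -3.8]
width: 0.013
gripper_force: 69.3
```

```bash
python3 st.py|head -4
```

```text
[ 1.295 -0.59   2.222 -0.429  1.325 -0.331] [[-0.889 -0.125  0.439]
 [-0.104  0.992  0.072]
 [-0.445  0.019 -0.895]] [0.10396284 0.10779818 0.26298382] 15.7667
tilt 26.442270718379493 turn err -0.43046878712161085
```

```bash
cat > kin.py <<'E'
import numpy as np
from scipy.optimize import least_squares
D=[([1.195,.276,1.505,0,1.361],[.145,.556,.248]),([.0317,.8364,.2239,.0035,2.0537],[.8712,.0981,.3644]),([.0982,.8908,.222,.0027,1.9634],[.9054,.1598,.318]),
([.069,1.042,.221,.014,1.7],[1.0175,.1449,.182]),([.057,.947,.221,.043,1.427],[1.0959,.1472,.3169]),([.139,.054,1.544,.001,.998],[.6178,.1565,.397]),([.193,-.034,1.967,-.043,.669],[.5083,.1605,.2626]),([.251,-.465,2.196,-.076,.869],[.2812,.1229,.2758])]
def fk(P,q2,q3,q5):
    r0,z0,L1,L2,a,l=P; b=q2+q3; t=b+q5
    return np.array([r0+L1*np.sin(q2)+L2*np.sin(b)+a*np.cos(b)+l*np.sin(t), z0+L1*np.cos(q2)+L2*np.cos(b)-a*np.sin(b)+l*np.cos(t)])
def res(p):
    o=[]
    for q,x in D:
        r,z=fk(p[:6],q[1],q[2],q[4]); o+= [r-(x[0]*np.cos(q[0])+x[1]*np.sin(q[0])), z-x[2], .3*(p[6]-(-x[0]*np.sin(q[0])+x[1]*np.cos(q[0])))]
    return o
f=least_squares(res,[0,.3,.4,.4,0,.2,.07],loss="soft_l1",f_scale=.005); P=f.x[:6]
lo=[-.75,.22,.11];hi=[2.08,2.7,2.71]
if __name__=="__main__":
    print(f.x.round(3),np.round(f.fun,3))
    w=.8
    T0=np.pi-np.radians(26)
    best=[]
    for r in np.arange(.25,1.0,.05):
     for z in np.arange(.15,1.0,.05):
      g=None
      for q0 in([0,1.5,1.],[.8,1.,.8],[-.3,2,.8]):
        s=least_squares(lambda q:np.r_[fk(P,*q)-[r,z],q.sum()-T0],q0,bounds=(lo,hi))
        if s.cost<1e-6: g=s.x
      if g is None: continue
      for an in np.arange(0,360,30):
        e=.083*np.array([np.cos(np.radians(an)),np.sin(np.radians(an))])
        s=least_squares(lambda q:np.r_[fk(P,*q)-[r,z]-e,w*(q.sum()-T0)],np.clip(g,np.array(lo)+1e-3,np.array(hi)-1e-3),bounds=(lo,hi))
        best.append((np.degrees(s.x.sum()-T0),round(r,2),round(z,2),an,g.round(2),s.x.round(2)))
    best.sort(key=lambda b:-b[0])
    for b in best[:25]: print(b)
E
python3 kin.py
```

```text
[0.    0.137 0.63  0.421 0.06  0.348 0.069] [ 0.     0.    -0.    -0.    -0.    -0.    -0.    -0.    -0.    -0.
  0.    -0.002  0.     0.    -0.005  0.    -0.    -0.    -0.     0.
  0.003 -0.    -0.001  0.006]
(np.float64(9.797486336973392e-06), np.float64(0.25), np.float64(0.35), np.int64(180), array([-0.55,  2.  ,  1.23]), array([-0.71,  2.02,  1.37]))
(np.float64(6.327086893166106e-06), np.float64(0.25), np.float64(0.15), np.int64(240), array([-0.39,  2.47,  0.61]), array([-0.31,  2.69,  0.3 ]))
(np.float64(4.860144084094642e-06), np.float64(0.5), np.float64(0.2), np.int64(270), array([0.01, 2.06, 0.62]), array([0.13, 2.19, 0.36]))
(np.float64(4.552590858395358e-06), np.float64(0.6), np.float64(0.15), np.int64(270), array([0.22, 1.96, 0.51]), array([0.34, 2.07, 0.28]))
(np.float64(3.920758048038034e-06), np.float64(0.25), np.float64(0.25), np.int64(180), array([-0.51,  2.24,  0.97]), array([-0.7 ,  2.26,  1.13]))
(np.float64(3.417821567145825e-06), np.float64(0.3), np.float64(0.4), np.int64(180), array([-0.46,  1.86,  1.28]), array([-0.6 ,  1.9 ,  1.39]))
(np.float64(3.09218034886
[... 2027 characters left out ...]
9e-06), np.float64(0.5), np.float64(0.25), np.int64(240), array([-0.04,  1.97,  0.76]), array([-0.03,  2.16,  0.55]))
(np.float64(1.5605348797945827e-06), np.float64(0.3), np.float64(0.45), np.int64(180), array([-0.45,  1.74,  1.4 ]), array([-0.59,  1.77,  1.5 ]))
(np.float64(1.5370989244575625e-06), np.float64(0.5), np.float64(0.3), np.int64(330), array([-0.08,  1.87,  0.89]), array([0.07, 1.84, 0.78]))
(np.float64(1.5045300445193761e-06), np.float64(0.3), np.float64(0.2), np.int64(330), array([-0.36,  2.31,  0.73]), array([-0.15,  2.32,  0.51]))
(np.float64(1.3998025210787671e-06), np.float64(0.3), np.float64(0.25), np.int64(180), array([-0.41,  2.2 ,  0.89]), array([-0.59,  2.25,  1.03]))
```

{"method": "apply_moves", "body": {"deltas": [0,-20,0,8,0,0,-50,0,20,0,0,-80,0,31,0,0,-110,0,43,0,0,-145,-1,57,0,0,-184,-2,72,0,0,-184,-2,72,0,0,-184,-2,72,0]}}

```text
clock: 16.43
position: [0.3019, 0.1287, 0.2809]
ee_rot: [0.229, -0.058, 0.971, 0.021]
contact_force: [-0.7, 2.1, -2.6]
width: 0.0133
gripper_force: 69.7
```

```bash
cat >> st.py <<'E'
def W(*X): togo(np.array(X),X)
for a in sys.argv[1:]: W(*map(float,a.split(",")))
E
python3 st.py .48,-.14,.26 | grep -v -e grip -e above
```

```text
[ 0.226 -0.387  2.122 -0.041  0.944 -1.447] [[-0.888 -0.122  0.443]
 [-0.102  0.992  0.068]
 [-0.448  0.015 -0.894]] [0.30188236 0.12867222 0.28085735] 16.4333
tilt 26.626708252629758 turn err -0.31469428768676616
(0.48, -0.14, 0.26) [-121.5 -288.6   79.4]
```

{"method": "apply_moves", "body": {"deltas": [0,-121,-288,79,0,0,-121,-288,79,0,0,-121,-288,79,0,0,-121,-288,79,0,0,-121,-288,79,0,0,-121,-288,79,0,0,-121,-288,79,0,0,-121,-288,79,0,0,-121,-288,79,0,0,-121,-288,79,0]}}

```text
clock: 17.27
position: [0.4815, -0.1435, 0.2593]
ee_rot: [0.229, -0.057, 0.972, 0.018]
contact_force: [0.5, -0.2, -2.3]
width: 0.0132
gripper_force: 70.2
```

```bash
python3 st.py|head -5; python3 - <<'E'
from h import *
im={n:get_image(n) for n in("wrist","top","scene")}
for q in("pin_grip","pin_collar","pin_tip","strip_edge"):
    obs=[]
    for n in im:
        r=place_of(q,im[n])
        if r: print(q,n,np.round(r[0]["point"],1),round(r[0]["score"],2))
        if r and r[0]["score"]>.3: obs.append((im[n],r[0]["point"]))
    if len(obs)>1: print(tri(obs))
np.savez("w3",**{k:im["wrist"][k] for k in("K","position","orientation")})
cv2.imwrite("pics/w3.png",im["wrist"]["frame"][:,:,::-1])
E
```

```text
[-0.657 -0.027  1.934  0.406  0.94  -2.538] [[-0.889 -0.12   0.442]
 [-0.103  0.993  0.062]
 [-0.446  0.01  -0.895]] [ 0.48148222 -0.14346696  0.25933777] 17.2667
tilt 26.51180123001546 turn err -0.37766472446765736
grip back0 [-70.6 295.5 161.2]
pin_grip wrist [249.6 272.6] 0.72
pin_grip top [305.7 190.1] 0.59
pin_grip scene [218.  149.3] 0.83
(array([ 0.49066072, -0.1375541 ,  0.25509596]), [4.0, 2.4, 2.9])
pin_collar wrist [249.2 239.6] 0.85
pin_collar top [305.4 189.1] 0.53
pin_collar scene [215.4 161.5] 0.77
(array([ 0.50320623, -0.13808862,  0.22149295]), [4.1, 2.6, 4.5])
pin_tip wrist [247.5 196.9] 0.78
pin_tip top [301.2 185.3] 0.62
pin_tip scene [215. 180.] 0.57
(array([ 0.52228633, -0.13294646,  0.16597573]), [6.9, 2.8, 9.6])
strip_edge wrist [212.  222.6] 0.72
strip_edge top [309.5 159.4] 0.83
(array([ 0.61613781, -0.16686205,  0.12071828]), [1.9, 1.9])
```

View pics/w3.png

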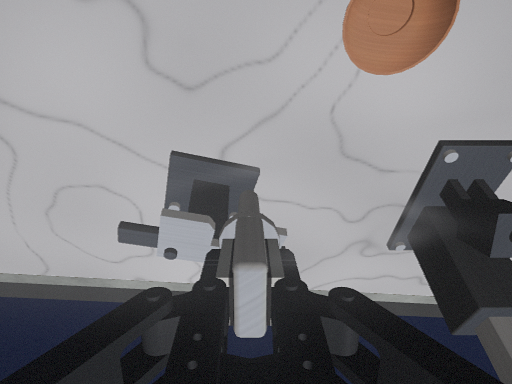

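The held pin covers the notch at about (245,225). I'll sidestep to look at it.

{"method": "apply_moves", "body": {"deltas": [0,0,35,0,0,0,0,70,0,0,0,0,70,0,0,0,0,70,0,0]}}

```text
clock: 18.35
position: [0.4689, -0.066, 0.2599]
ee_rot: [0.227, -0.061, 0.972, 0.022]
contact_force: [0.1, -1.1, -2.8]
width: 0.0129
gripper_force: 70.8
```

```bash
python3 st.py|head -5; python3 - <<'E'
from h import *
im=get_image("wrist")
np.savez("w4",**{k:im[k] for k in("K","position","orientation")})
print(proj(im,[.639,-.154,.13]),proj(im,[.606,-.156,.13]))
f=im["frame"][170:290,90:250]
cv2.imwrite("pics/w4.png",cv2.resize(f,(800,600),interpolation=cv2.INTER_CUBIC)[:,:,::-1])
E
```

```text
[-0.491 -0.092  1.99   0.351  0.897 -2.36 ] [[-0.889 -0.129  0.439]
 [-0.109  0.992  0.07 ]
 [-0.445  0.014 -0.896]] [ 0.46889544 -0.06598837  0.25993612] 18.35
tilt 26.419921447907534 turn err -0.704873100915376
grip back0 [-75.  215.3 164.2]
[146.71934109 246.13512046] [141.61511021 226.5435738 ]
```

View pics/w4.png

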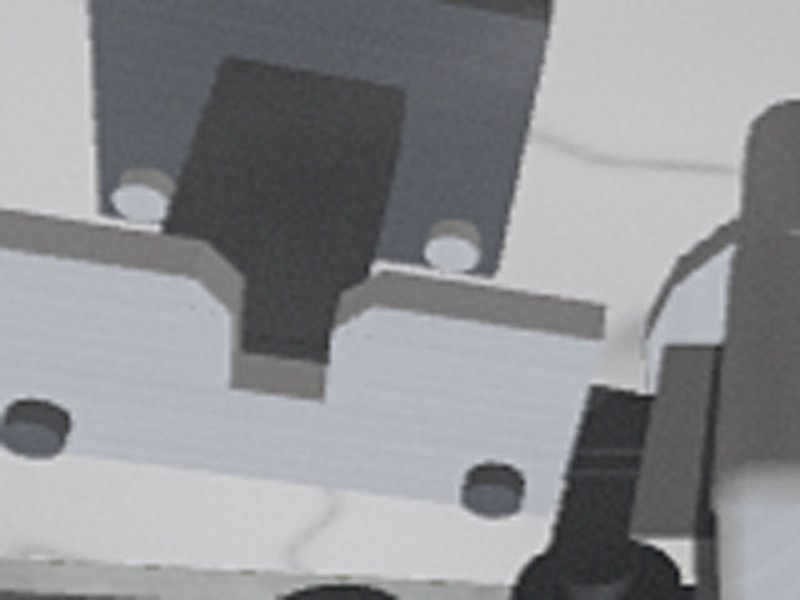

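The crop shows the notch clearly. Its back wall top runs from (230,388) to (325,400), and the flare ends on the front edge at (195,277) and (372,310). The right end of the strip's front edge is at (605,338).

```bash
python3 - <<'E'
from h import *
np.set_printoptions(precision=4,suppress=True)
im=dict(np.load("w4.npz"))
g=lambda u,v:atz(im,(u/5+90-.4,v/5+170-.4),.130)
bl,br,fl,fr,e=g(230,388),g(325,400),g(195,277),g(372,310),g(605,338)
print(bl,br,"w",np.linalg.norm(bl-br)); print(fl,fr,np.linalg.norm(fl-fr)); 
b,f=(bl+br)/2,(fl+fr)/2; print("back",b,"front",f,np.linalg.norm(b-f)); d=fl-e if 0 else (fr-fl)
print("edge",e,np.degrees(np.arctan2(e[0]-fl[0],-(e[1]-fl[1]))),np.degrees(np.arctan2((b-f)[1],(b-f)[0])))
E
python3 st.py .53,-.15,.21|tail -1
```

```text
[ 0.6423 -0.1661  0.13  ] [ 0.6445 -0.146   0.13  ] w 0.0202084068836996
[ 0.605  -0.1687  0.13  ] [ 0.6117 -0.134   0.13  ] 0.03527709754091881
back [ 0.6434 -0.1561  0.13  ] front [ 0.6083 -0.1514  0.13  ] 0.03535782075975131
edge [ 0.6158 -0.0859  0.13  ] 172.58829157104236 -7.674641059724679
(0.53, -0.15, 0.21) [-22.3 -90.2  66. ]
```

{"method": "apply_moves", "body": {"deltas": [0,0,-35,10,0,0,0,-65,30,0,0,-3,-89,60,0,0,-3,-89,85,0,0,-3,-89,85,0,0,-3,-89,85,0]}}

```text
clock: 18.9
position: [0.5205, -0.1511, 0.1823]
ee_rot: [0.226, -0.058, 0.972, 0.022]
contact_force: [-0.3, 0.2, -2.5]
width: 0.0129
gripper_force: 70.7
```

```bash
python3 st.py .521,-.148,.184 .595,-.158,.184 .6052,-.1596,.184|grep -v -e grip -e above; python3 - <<'E'
from h import *
im={n:get_image(n) for n in("wrist","top","scene")}
s=get_state();Ri=rot(s["ee_rot"]).inv()
for q in("pin_grip","pin_collar","pin_tip"):
    obs=[(im[n],r[0]["point"]) for n in im for r in[place_of(q,im[n])] if r and r[0]["score"]>.4]
    if len(obs)>1: x,e=tri(obs);print(q,x.round(4),e,"tool mm",(Ri.apply(x-s["position"])*1000).round(1))
# known-axis fit in scene cam: L from tip pixel row along tool z
tz=rot(s["ee_rot"]).as_matrix()[:,2]
for n in("scene","wrist"):
  for q,o in(("pin_collar",0),("pin_tip",.07),("pin_grip",-.036)):
    r=place_of(q,im[n])
    if r:
      Ls=np.arange(.02,.06,.0005);d=[np.linalg.norm(proj(im[n],np.array(s["position"])+(L+o)*tz)-r[0]["point"]) for L in Ls];print(n,q,Ls[np.argmin(d)],round(min(d),1))
E
```

```text
[-0.615  0.115  1.996  0.472  0.748 -2.609] [[-0.891 -0.124  0.437]
 [-0.104  0.992  0.07 ]
 [-0.442  0.017 -0.897]] [ 0.52045378 -0.15114887  0.18231516] 18.9
tilt 26.267302068791476 turn err -0.3883234184328037
(0.521, -0.148, 0.184) [-1.6  3.1 -1.1]
(0.595, -0.158, 0.184) [-66.4 -16.   30.6]
(0.6052, -0.1596, 0.184) [-75.4 -18.8  34.9]
pin_grip [ 0.5713 -0.0164  0.2301] [145.6, 185.6, 67.7] tool mm [-78.7 127.8  -8.8]
pin_collar [ 0.5407 -0.148   0.1475] [0.3, 0.3] tool mm [-0.7  0.1 42.7]
pin_tip [ 0.564  -0.1441  0.0903] [1.7, 2.3, 1.5] tool mm [  3.7   0.3 104.4]
scene pin_collar 0.043000000000000024 0.2
scene pin_tip 0.032000000000000015 0.5
scene pin_grip 0.04050000000000002 0.1
wrist pin_collar 0.04150000000000002 0.6
wrist pin_tip 0.05100000000000003 0.7
wrist pin_grip 0.03650000000000002 2.4
```

{"method": "apply_moves", "body": {"deltas": [0,-12,-1,5,0,0,-24,-3,10,0,0,-36,-7,16,0,0,-48,-11,21,0,0,-57,-13.5,26,0,0,-66,-16,31,0,0,-66,-16,31,0], "squeeze": 35}}

```text
clock: 20.38
position: [0.5975, -0.1577, 0.1855]
ee_rot: [0.228, -0.06, 0.972, 0.021]
contact_force: [0.8, -0.9, -4.1]
width: 0.0132
gripper_force: 70.7
```

```bash
python3 st.py .595,-.158,.184 .6052,-.1596,.184|grep -v -e grip -e above; python3 - <<'E'
from h import *
im=get_image("wrist");s=get_image("scene")
a=im["frame"][130:330,130:380];b=s["frame"][90:250,110:310]
cv2.imwrite("pics/w5.png",np.hstack([cv2.resize(a,(400,320)),cv2.resize(b,(400,320))])[:,:,::-1])
E
```

```text
[-0.533  0.215  1.857  0.428  0.747 -2.495] [[-0.889 -0.125  0.441]
 [-0.106  0.992  0.068]
 [-0.446  0.013 -0.895]] [ 0.5975116  -0.15771098  0.18549744] 20.3833
tilt 26.512212108632056 turn err -0.5565971538310425
(0.595, -0.158, 0.184) [2.9 0.  0.2]
(0.6052, -0.1596, 0.184) [-6.  -2.9  4.6]
```

View pics/w5.png

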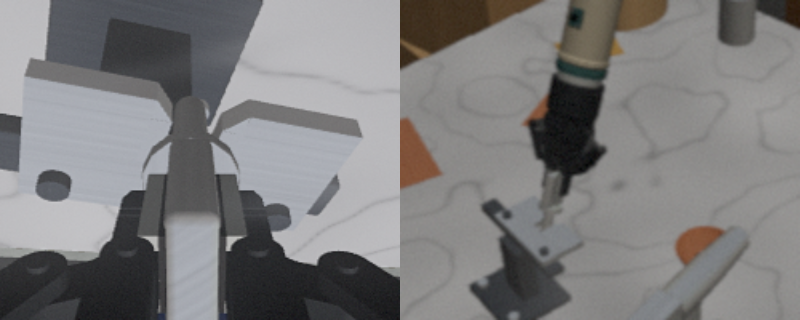

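{"method": "apply_moves", "body": {"deltas": [0,-4,0,2,0,0,-8,0,4,0,0,-12,0,6,0,0,-16,0.5,8,0], "squeeze": 30}}

```text
clock: 20.82
position: [0.61, -0.1556, 0.1842]
ee_rot: [0.225, -0.061, 0.972, 0.02]
contact_force: [-10.5, -7.5, 1.8]
width: 0.0133
gripper_force: 72.6
```

```bash
python3 -c "
from rig import *
s=get_state();print(s['contact_force'],s['moment'],s['gripper_force'],s['width'])"
```

```text
[-10.4587221   -7.48423168   1.84892826] [-1.44168129  2.63060833 -0.45344837] 72.63066172599792 0.01327363485420591
```

{"method": "apply_moves", "body": {"deltas": [10,-3,-1.5,1.5,0,10,-6,-2,3,0,10,-9,-2,4.5,0], "squeeze": 25}}

```text
clock: 21.07
position: [0.6197, -0.1551, 0.1841]
ee_rot: [0.224, -0.06, 0.972, 0.021]
contact_force: [-10.2, -4.4, 1.4]
width: 0.0128
gripper_force: 73.3
```

```bash
python3 - <<'E'
from h import *
s=get_state();print(s['contact_force'],s['moment'],s['gripper_force'],s['position'],s['qpos'])
Ri=rot(s["ee_rot"]).inv()
im={n:get_image(n) for n in("wrist","scene","top")}
for q in("pin_collar","pin_tip"):
    for n in im:
      r=place_of(q,im[n])
      if r: print(q,n,r[0]["point"],round(r[0]["score"],2))
    obs=[(im[n],r[0]["point"]) for n in im for r in[place_of(q,im[n])] if r and r[0]["score"]>.4]
    if len(obs)>1: x,e=tri(obs);print(q,x.round(4),e,"tool mm",(Ri.apply(x-s["position"])*1000).round(1))
E
```

```text
[-10.24117402  -4.41151923   1.38856755] [-0.64364402  2.26962223 -0.07632863] 73.25159668922424 [ 0.61968991 -0.15510748  0.1840997 ] [-0.50316266  0.24661913  1.81324286  0.40372413  0.75478308 -2.44874705]
pin_collar wrist [249.5, 220.4] 0.95
pin_collar scene [182.1, 199.5] 0.69
pin_collar [ 0.6295 -0.1508  0.1446] [2.1, 2.1] tool mm [ 8.1  2.4 40. ]
pin_tip wrist [250.8, 164.8] 0.76
```

{"method": "apply_moves", "body": {"deltas": [10,-3,-0.5,1.5,0,10,-6,-1,3,0,10,-9,-1,4.5,0,10,-11,-1,5.5,0]}}

```text
clock: 22.15
position: [0.632, -0.1539, 0.1843]
ee_rot: [0.224, -0.06, 0.972, 0.022]
contact_force: [-12.2, -2.1, 4.1]
width: 0.0131
gripper_force: 73.4
```

```bash
cat > look.py <<'E'
from h import *
s=get_state();print(s['contact_force'],s['moment'],s['gripper_force'],s['position'])
Ri=rot(s["ee_rot"]).inv()
im={n:get_image(n) for n in("wrist","scene","top")}
P={}
for q in("pin_grip","pin_collar","pin_tip"):
    obs=[(im[n],r[0]["point"]) for n in im for r in[place_of(q,im[n])] if r and r[0]["score"]>.4]
    if len(obs)>1: x,e=tri(obs);P[q]=x;print(q,x.round(4),e,"tool mm",(Ri.apply(x-s["position"])*1000).round(1))
y=np.radians(-7.6);k=np.array([.6083,-.1514,.13])
if "pin_collar" in P: d=P["pin_collar"]-k;print("keeper notch-frame mm",1000*(d[0]*np.cos(y)+d[1]*np.sin(y)),1000*(-d[0]*np.sin(y)+d[1]*np.cos(y)),1000*d[2])
a=im["wrist"]["frame"][130:330,130:380];b=im["scene"]["frame"][130:250,120:270]
cv2.imwrite("pics/%s.png"%__import__("sys").argv[1],np.hstack([cv2.resize(a,(400,320)),cv2.resize(b,(400,320))])[:,:,::-1])
E
python3 look.py w6; python3 st.py|head -4
```

```text
[-12.18440421  -2.09260138   4.08195519] [-0.4037415   2.51291699 -0.00319144] 73.44070672988892 [ 0.63202376 -0.15387122  0.18431537]
pin_grip [ 0.6354 -0.1492  0.179 ] [1.8, 1.8] tool mm [-1.2  4.2  6.6]
pin_collar [ 0.6324 -0.1483  0.1432] [4.1, 4.1] tool mm [17.1  4.8 37.4]
keeper notch-frame mm 23.48737537944859 6.229441200410128 13.247649468716732
[-0.49   0.262  1.79   0.398  0.757 -2.43 ] [[-0.892 -0.127  0.435]
 [-0.107  0.992  0.07 ]
 [-0.44   0.016 -0.898]] [ 0.6323287  -0.15386214  0.18435745] 22.75
tilt 26.117894548123193 turn err -0.5899236035692805
```

View pics/w6.png

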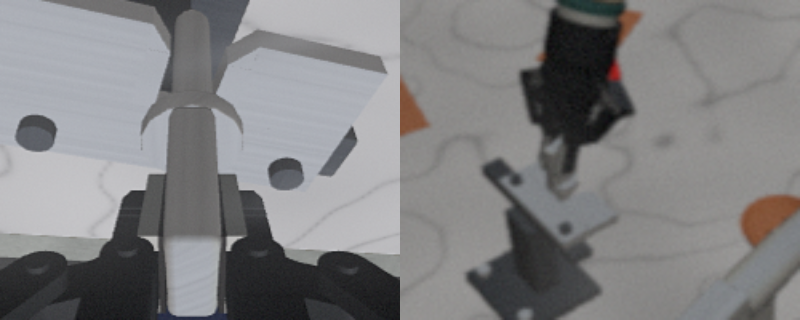

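{"method": "apply_moves", "body": {"deltas": [10,1.5,0,-0.5,0,10,3.5,0,4,0,10,5.5,0,8,0,10,5.5,0,8,0]}}

```text
clock: 23.08
position: [0.6323, -0.1538, 0.1745]
ee_rot: [0.226, -0.059, 0.972, 0.022]
contact_force: [-4.2, -0.9, -4.1]
width: 0.013
gripper_force: 72.0
```

{"method": "apply_moves", "body": {"deltas": [10,0.9,0,1.8,0,10,0.9,0,1.8,0]}}

```text
clock: 23.25
position: [0.6325, -0.1538, 0.1729]
ee_rot: [0.226, -0.06, 0.972, 0.022]
contact_force: [-5.4, 0.2, -2.6]
width: 0.0133
gripper_force: 72.6
```

{"method": "apply_moves", "body": {"deltas": [10,0.9,0,1.8,0,10,0.9,0,1.8,0]}}

```text
clock: 23.42
position: [0.6326, -0.1537, 0.171]
ee_rot: [0.226, -0.06, 0.972, 0.022]
contact_force: [-5.4, 0.9, -1.4]
width: 0.0132
gripper_force: 72.7
```

Still in the free range, so I'll keep lowering in small steps.

{"method": "apply_moves", "body": {"deltas": [10,0.9,0,1.8,0,10,0.9,0,1.8,0]}}

```text
clock: 23.58
position: [0.6328, -0.1537, 0.1702]
ee_rot: [0.227, -0.06, 0.972, 0.022]
contact_force: [-8.7, 1.4, 4.8]
width: 0.0133
gripper_force: 73.5
```

{"method": "apply_moves", "body": {"deltas": [10,0.6,0,1.2,0,10,0.6,0,1.2,0]}}

```text
clock: 23.75
position: [0.6328, -0.1537, 0.1701]
ee_rot: [0.227, -0.06, 0.972, 0.022]
contact_force: [-12.2, 0.7, 9.0]
width: 0.0129
gripper_force: 74.7
```

```bash
python3 look.py w7
```

```text
[-12.19535118   0.71039621   8.96248145] [0.12207079 1.78077039 0.16629833] 74.66048240661621 [ 0.63280272 -0.15367366  0.1700985 ]
pin_grip [ 0.6392 -0.1486  0.1624] [1.9, 1.9] tool mm [-2.8  4.1 10.1]
pin_collar [0.5743 0.036  0.2588] [207.2, 162.5, 311.4] tool mm [ -7.7 196.9 -92. ]
keeper notch-frame mm -58.50441834205315 181.29727287414747 128.77390893251584
```

View pics/w7.png

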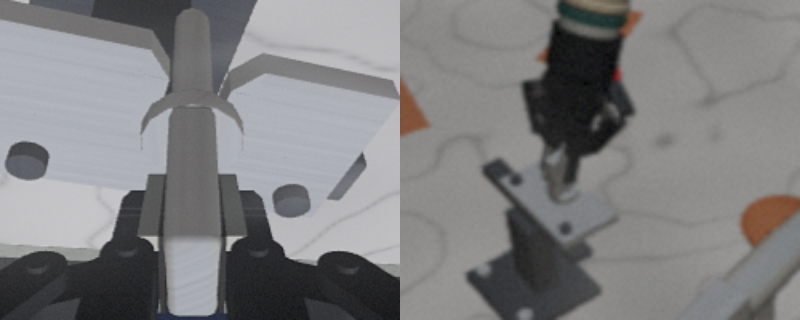

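{"method": "apply_moves", "body": {"deltas": [10,0.5,0,-1.2,0,25,0.5,0,-1.2,0,45,0.5,0,-1.2,0,45,0.5,0,-1.2,0,45,0.5,0,-1.2,0], "squeeze": 20}}

```text
clock: 24.77
position: [0.6341, -0.155, 0.1699]
ee_rot: [0.229, -0.059, 0.971, 0.021]
contact_force: [-0.3, -0.4, 0.3]
width: 0.045
gripper_force: 0.0
```

```bash
python3 look.py w8
```

```text
[-0.26575397 -0.43892967  0.32144349] [-0.05161638  0.24486147  0.02397295] 0.0 [ 0.63406893 -0.1550254   0.16990372]
pin_grip [ 0.6297 -0.1506  0.1692] [3.1, 2.5, 0.6] tool mm [ 3.8  4.9 -1. ]
pin_collar [ 0.6374 -0.1497  0.1205] [4.1, 4.4, 4.0] tool mm [18.5  4.2 46. ]
keeper notch-frame mm 28.616346125542854 5.518936404593177 -9.487838833747986
```

View pics/w8.png

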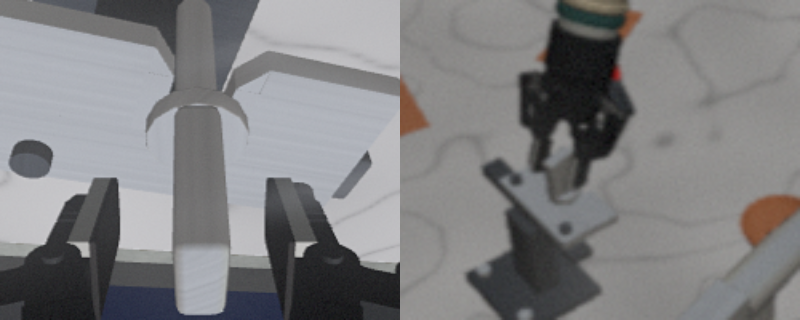

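The pin now stands free between the open fingers. That was my eleventh picture, one over the limit of ten, so I'll view no more and check the rest numerically. Next I back straight off along the tool axis.

{"method": "apply_moves", "body": {"deltas": [60,0,0,-10,0,60,0,0,-25,0,60,0,0,-45,0,60,0,0,-70,0,60,0,0,-100,0,60,0,0,-130,0,60,0,0,-150,0,60,0,0,-150,0,60,0,0,-150,0]}}

```text
clock: 26.12
position: [0.567, -0.1653, 0.3054]
ee_rot: [0.229, -0.059, 0.971, 0.02]
contact_force: [0.2, 0.3, 0.1]
width: 0.0601
gripper_force: 0.0
```

```bash
python3 - <<'E'
from h import *
s=get_state();print(s['contact_force'],s['gripper_force'],s['position'],s['clock'])
im={n:get_image(n) for n in("wrist","scene","top")}
k=np.array([.6083,-.1514,.13]);y=np.radians(-7.6);ex=np.array([np.cos(y),np.sin(y),0])
for q,h in(("pin_grip",.036),("pin_collar",0),("pin_tip",-.07)):
    obs=[]
    for n in im:
        r=place_of(q,im[n])
        e=k+.027*ex+[0,0,h]
        if r: print(q,n,np.round(r[0]["point"],1),round(r[0]["score"],2),"expected",proj(im[n],e).round(1)); obs.append((im[n],r[0]["point"]))
    if len(obs)>1: print(tri(obs))
# tab silhouette edges in wrist view: compare axis direction
E
```

```text
[0.24370258 0.33184636 0.09149829] 0.0 [ 0.56696408 -0.16530622  0.30537873] 26.1167
pin_grip wrist [255.7 181.1] 0.56 expected [249.  177.7]
pin_grip scene [179.1 197.3] 0.63 expected [178.2 194. ]
pin_grip top [307.7 150.2] 0.56 expected [307.2 149.5]
(array([ 0.63737729, -0.15129413,  0.16169858]), [4.9, 3.7, 6.5])
pin_collar wrist [252.3 155.5] 0.68 expected [248.6 153.8]
pin_collar scene [180.5 206.9] 0.8 expected [179.6 203.2]
pin_collar top [305.5 154.2] 0.67 expected [305.5 152.8]
(array([ 0.63696696, -0.15212428,  0.12226937]), [4.9, 3.3, 5.7])
pin_tip wrist [251.8 116.4] 0.69 expected [248.  116.7]
pin_tip top [301.  158.5] 0.4 expected [302.4 158.7]
(array([ 0.63669661, -0.15056404,  0.05602982]), [0.3, 0.3])
```

The three pin points line up within about 1° of vertical and about 28 mm behind the edge. The low height reading matches the bias the strip edge shows in the same cameras. Handing in.

```bash
python3 -c "
from rig import *
print(sign_off())"
```

```text
the job is handed in; nothing more can be done
None
```

The pin is out of its bore and parked upright in the keeper's notch, about 28 mm behind the front edge and released, and I handed the job in at about 26 s; no verdict came back, and I viewed 11 pictures, one over the limit of 10.

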